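Tong the last barrel nut out of the angled parts holder

ROBOT

A 7-joint arm with a two-finger parallel gripper is mounted at the origin on a cart in front of the work surface, level with it; the furniture and walls round the work are solid. World frame = base frame: x ahead of the robot, y to its left, z up, the work surface at z = 0. Lengths are in m, angles in degrees, forces in N, time in s.
With the tool pointing down it reaches from about 0.4 to 0.875 m from the base axis. Payload 19.3 kg.
Tool frame: the origin (TCP) lies midway between the tips of the shut fingers; the grasp point (between the pads) lies env.grip_point_offset behind it (env.grip_point_offset is the distance from the TCP to the grasp point, in m); z points along the fingers, y is the line along which they close (so a half turn about z gives the same grasp; the last joint's range is limited). The gripper opens to 85 mm and grips with 20 to 120 N. Pads are 22 mm wide; open, the fingers measure 114 mm over their backs; the gripper's body (76 mm by 85 mm) begins 54 mm behind the grasp point. The pads swing forward as they close: fully open they stand 13 mm farther back than shut.
Start: joints at [-78.793, 29.874, -2.08, 91.645, 1.215, 58.505, -6.463], TCP at [0.164, 0.603, 0.231] pointing down, gripper open.
Joint ranges: [-166.77, 166.77], [-17.47, 122.26], [-85.68, 81.53], [9.62, 139.38], [-72.42, 252.41], [9.2, 110.78], [-144.41, 144.41]. Speed limits (degrees/s): [108.29, 108.29, 136.94, 136.94, 172.46, 172.46, 172.46].

INTERFACE

Orientations are given as a 3x3 rotation matrix whose columns are the frame's x, y, z axes.
In Python, from plant import monitor, optics, env gives the robot as it stands.
- The arm moves only by the tool jog_arm, called after "Request:" as a command line: name --argument value ..., lists and objects as JSON in quotes. Schema: {"type":"object","properties":{"rows":{"type":"object","properties":{"steps":{"type":"array","items":{"type":"array","items":{"type":"number"},"minItems":5,"maxItems":5},"minItems":1,"maxItems":20}},"additionalProperties":false,"required":["steps"]},"grip_n":{"type":"number"},"only":{"type":"string"},"quiet":{"type":"boolean"},"lines":{"type":"string"}},"required":["rows"],"additionalProperties":false}. rows is an object whose key "steps" holds a list of rows, 1 to 20 of them, each of 5 numbers: dx, dy, dz in shares of the most that a row can go, 1 being 62.5 mm, then a turn about the tool's z in units of 10 degrees, then the finger opening in m; each row shifts and turns the commanded pose from where the row before left it, along the tool's axes as they then stand; what a row does not reach is not made up. A row lasts 1/8 s, in which the tool goes at most 0.0625 m and 10.7 degrees, less where a joint would pass 70% of its speed; a pose out of reach is approached as far as the arm can. The fingers move at their own pace and stop on an object; grip_n is the grip in N (left out, the last holds). Time passes only in rows, so rows that do not move let the fingers close. The tool returns the time, the measured TCP pose, the force, the opening and the grip force at its end. only (a regular expression) keeps the lines of the reply that match it, lines (a string "A,B") keeps lines A to B, and quiet returns only ok. Input that does not fit is refused with a message, and nothing moves.
- monitor.state(): the state, without advancing time (a new reading comes with each control period).
- optics.snapshot(name): name is "side" or "top" or "wrist"; returns (picture, depth): 400x640x3 uint8, red, green, blue; 400x640 float32, m along the optical axis (not along the pixel's ray), 0 where there is no reading.
- optics.camera_info(name): a dict with "vertical_fov" (degrees; the focal length in pixels is half the picture's height over the tangent of half this angle, whatever the lens; pixels are square), "cx", "cy" (the principal point, pixels), "R" (3x3) and "t" (3): a world point X has camera coordinates R X + t. Camera axes: x right, y down, z forward; pixel columns grow to the right and rows downward; lengths in m; the calibration is good to about 2 mm. A picture is of the moment at which its call begins: read the wrist's pose just before it. camera_info takes no time and is no camera call; for the wrist camera it gives the pose at the moment of the call.
- env.sign_off(): hands the job in; it is judged then, once.
Trained networks look in the newest picture that a camera, given by its name, has taken for a name from the list of things; names that differ only in an ending like _2 or _b are one class to them, and where a whole thing is asked for, a point or a joint stands for the part that bears it (a point fixed in the world has none). Each returns a list of dicts, best first, with "p" (0 to 1); they miss things now and then, are a little off and sometimes report something else, mostly with a low value. They report only what shows in the picture. A call takes as long as a camera call.
- optics.outline_of(camera, name): "pixels" (400x640 bool, what is visible of it) and "extent" ([left, top, right, bottom] in pixels, round what is visible of it).
The state is a dict: "t": time; "joint_positions": joint angles; "dq": joint speeds; "joint_torque": joint torques, N m; "eef_pos": TCP position; "orientation": TCP orientation; "wrist_force": force on the tool from outside, world axes, zero at the start; "ft_torque": the same for the moment, N m; "finger_gap": finger opening in m; "grip_force": force on a finger pad.
Only numpy, scipy, OpenCV 4.12 (cv2) and the standard library are available. Lean on these libraries where they do the work, as an engineer would, in place of code of your own. Each camera call takes 0.05 s, during which the arm holds its last target. There are 200 camera calls.

TASK

Take the sprung tongs from their stand, squeeze them shut on the steel barrel nut that lies deep in one of the angled holder's pockets, and lift it out with the tongs alone; fingers must not touch it. Lower the nut into the small open tray and let it go there without dropping it, then stand the tongs back in their stand. Leave the wooden dowel in its pocket, and the glue bottle standing.

Things in the scene. Friction and masses are not known exactly. Their poses are not given: they have to be found in the camera images.
- tongs: Sprung tongs, steel arms with dark wood grip scales, 157 mm long, 80 g, standing tips down, nearly upright, in the stand. Origin: on the hinge axis, centre of the coil-spring barrel (radius 5 mm) at the top; z from the tips up to the hinge; arms at +y and -y, closing along y. The spring pushes each scale with about 7 N from the first touch, 9 N at a 24 mm tip gap.
- tongs_grip (a point): Between the two grip scales of the tongs, 39 mm below the hinge; the scales are 18 mm wide (x) and reach from 13 mm above to 9 mm below this point. Width over them: 38.5 mm free, about 30.5 mm when the tips are 24 mm apart; 1 mm less here is about 3 mm less between the tips. Squeezed to about 35 mm they are carried safely half open (tip gap about 37 mm).
- tongs_tip (a point): Midway between the ends of the tips, 152 mm below the hinge. Tips: flat pads 10 mm wide (x), 4 mm thick (y), 15 mm long, 48 mm apart when free and parallel at 24 mm. From scales to tips the arms taper from 14 to 10 mm (x).
- tongs_left (a joint): Squeeze angle of one arm of the tongs (the other mirrors it): 0 rad free and open, about 0.08 with the tips 24 mm apart, stop at 0.15.
- stand: Fixed wooden stand of the tongs: a foot 56 x 102 x 12 mm and on it a block 38 x 84 mm with one long well. Origin: centre of its underside, z up. The standing tongs have their y along the stand's y (either way round) and their origin about 164 mm above this origin.
- stand_mouth (a point): Centre of the mouth of the stand's well, 76 mm above the bench. The well is 20 mm (x) by 66 mm (y), its floor 64 mm below this point; sloped strips narrow it at the floor to 12 mm (x).
- rack: Fixed angled plywood parts holder, 100 x 158 mm, 110 mm high. Origin: centre of its underside, z up, front -x. Two pockets with centre lines at y = +33 and -33 mm, each 60 mm wide (y), 32 mm across, 85 mm deep (front wall cut down to 58 mm), walls 6 mm. From floor to mouth their axis runs along (-0.5, 0, 0.866). The inner edge of pocket floor and front wall is at x = 0, z = 17 mm.
- rack_mouth (a point): Point in the plane of the pocket mouths of the parts holder, on the partition midway between them; the mouths' centres lie 33 mm to either side in y. The pockets' floor is 85 mm below along their axis, which leans 30 deg to the front.
- nut: Barrel nut, a plain steel cylinder 16 mm in diameter, 24 mm long, with a dark cross hole, 25 to 50 g. Origin at its centre, its axis is y. It lies at the bottom of one of the two pockets against floor and front wall (its centre 8 mm from each), its axis along the holder's y, up to 6 mm off the pocket's middle.
- dowel: Smooth wooden dowel, 10 mm in diameter, 38 mm long (along y), lying at the bottom of the other pocket. Origin: middle of its underside.
- tray: Small open tray with plain walls, 70 x 100 x 30 mm, walls and floor 3 mm thick, loose on the bench, 250 g. Origin: centre of its underside, z up, long side along y.
- glue_bottle: White glue bottle standing on the bench, 54 x 54 x 168 mm. Origin: centre of its underside, z up.

How it is judged (in metres and radians):
On the way, in this order (a step that is already met when the one before it is completed fails the run):
1. the nut is lifted clear above the holder in the grip of the tongs (contact force between tongs and nut above 0.2 N and height (world z) of nut above 0.13 m), for 0.2 s.
2. the nut lies in the tray, let go by the tongs and at rest (x of nut in the frame of tray between -0.034 and 0.034 m and y of nut in the frame of tray between -0.049 and 0.049 m and z of nut in the frame of tray between 0 and 0.022 m and contact force between tongs and nut below 0.05 N and linear speed of nut below 0.05 m/s), for 0.2 s.
At the end, for the whole second after the job is handed in: The nut lies at rest in the upright tray; the tongs stand released and at rest in the stand's well, tips down, hinge within 20 mm of its centre line and under 0.2 rad from upright; the dowel is within 40 mm of where it lay and the glue bottle stands (all of step 2 and angle between tray's own z axis and vertical below 0.1 rad and x of tongs in the frame of stand between -0.02 and 0.02 m and y of tongs in the frame of stand between -0.02 and 0.02 m and z of tongs in the frame of stand between 0.15 and 0.178 m and angle between tongs's own z axis and vertical below 0.2 rad and linear speed of tongs below 0.03 m/s and distance of dowel from where it was at the start of the episode below 0.04 m and angle between glue_bottle's own z axis and vertical below 0.5 rad); the robot touches nothing.
It fails at once if the gripper's fingers touch the nut (contact force between the fingers and nut above 0.3 N).
It fails at once if the nut is dropped or thrown (faster than 0.7 m/s while the tongs do not hold it: a fall of about 25 mm) (contact force between tongs and nut below 0.02 N and linear speed of nut above 0.7 m/s).
It fails at once if the dowel is taken from its place (moved more than 40 mm) (distance of dowel from where it was at the start of the episode above 0.04 m).
It fails at once if the glue bottle is knocked over (angle between glue_bottle's own z axis and vertical above 0.5 rad).
It also fails if it takes over 53 s, if anything falls off the work surface, if the arm or the gripper's body presses on something with over 40 N, if the wrist force passes 120 N, or if a joint passes its speed limit or range.

## Working session

There is one attempt and no reset: what is moved stays moved. The work goes in short steps, Python scripts to look and compute and a tool call to move; the robot and the scene stay as the last step left them, time stands still between calls to the robot, and variables do not carry over. Pictures are saved under pics/ and viewed, at most 13 in all, crops included, and the job is handed in when it is done.

```bash
ls; mkdir -p pics
```

Create h.py:
```python
import numpy as np, cv2
from plant import monitor, optics, env
def snap(c):
    info=optics.camera_info(c); im,d=optics.snapshot(c); return im,d,info
def K(info): return 200/np.tan(np.radians(info["vertical_fov"])/2)
def world(u,v,z,info):
    f=K(info); c=np.stack([(u-info["cx"])*z/f,(v-info["cy"])*z/f,z],-1)
    return (c-np.array(info["t"]))@np.array(info["R"])
def proj(X,info):
    c=np.asarray(X)@np.array(info["R"]).T+np.array(info["t"]); f=K(info)
    return c[...,0]/c[...,2]*f+info["cx"], c[...,1]/c[...,2]*f+info["cy"]
def pts(mask,d,info):
    v,u=np.nonzero(mask&(d>0)); return world(u,v,d[v,u],info)
def save(im,n): cv2.imwrite(n,im[:,:,::-1])
```

Run:
```python
from h import *
s=monitor.state(); print(s, env.grip_point_offset)
out=[]
for c in("side","top"):
    im,d,i=snap(c); save(im,f"pics/{c}0.png"); print(c,i)
    np.savez(f"{c}0.npz",im=im,d=d)
    for n in("tongs","stand","rack","nut","dowel","tray","glue_bottle"):
        for o in optics.outline_of(c,n)[:2]:
            P=pts(o["pixels"],d,i)
            print(c,n,round(o["p"],2),o["extent"],len(P), np.round(np.percentile(P,[2,50,98],axis=0),3).tolist() if len(P) else "")
```

```text
pics
{'t': 0.0, 'joint_positions': array([-78.79308492,  29.91028291,  -2.08290759,  91.67199451,
         1.2157916 ,  58.50488307,  -6.4629132 ]), 'dq': array([ 0.05944374, -0.01129305, -0.02252187,  0.01912923,  0.00338673,
        0.07824155, -0.0731521 ]), 'joint_torque': array([ 5.74516325e-04, -9.27101827e+01,  1.98022529e+00, -3.69934559e+01,
        1.78999890e-02,  8.21541500e-03,  8.35019648e-06]), 'eef_pos': array([0.16411373, 0.60272962, 0.23072436]), 'orientation': array([[-9.64889437e-01,  2.62656291e-01, -2.16235925e-04],
       [ 2.62656366e-01,  9.64888797e-01, -1.11477263e-03],
       [-8.41584234e-05, -1.13242808e-03, -9.99999355e-01]]), 'wrist_force': array([-0.19377035,  0.40236884, -0.51555053]), 'ft_torque': array([0.03305674, 0.018132  , 0.03810825]), 'grip_force': 0.0, 'finger_gap': 0.08541081700831198} 0.0187
side {'vertical_fov': 55.733137562721225, 'cx': 313.2433270114662, 'cy': 202.98486439344506, 'R': array([[-0.93692741, -0.34949615, -0.004412  ],
       [-0.19777004,  0.54050425, -0.81776657],
       [ 0.28819097, -0.76531536, -0.57553311]]), 't': arr
[... 1315 characters left out ...]
 152.1, 399.1, 224.7] 2652 [[0.499, -0.401, 0.001], [0.563, -0.324, 0.044], [0.635, -0.251, 0.109]]
top nut 0.63 [191.4, 224.4, 238.5, 256.6] 841 [[0.39, -0.024, 0.003], [0.415, 0.011, 0.039], [0.451, 0.07, 0.079]]
top dowel 0.37 [366.9, 184.4, 380.5, 194.8] 46 [[0.546, -0.37, 0.025], [0.556, -0.356, 0.028], [0.566, -0.341, 0.031]]
top tray 0.8 [252.8, 217.8, 296.7, 248.7] 1203 [[0.407, -0.165, -0.0], [0.441, -0.115, 0.004], [0.474, -0.069, 0.032]]
top glue_bottle 0.65 [401.8, 223.7, 433.6, 245.6] 634 [[0.417, -0.478, 0.005], [0.44, -0.439, 0.098], [0.468, -0.423, 0.155]]
top glue_bottle 0.19 [197.8, 233.2, 222.9, 243.1] 228 [[0.411, 0.002, 0.029], [0.421, 0.015, 0.136], [0.43, 0.049, 0.17]]
```

Run:
```python
from h import *
z=np.load("top0.npz"); im=z["im"]; save(cv2.resize(im[140:270,180:450],None,fx=2.95,fy=2.95,interpolation=cv2.INTER_CUBIC),"pics/t1.png")
z2=np.load("side0.npz"); save(cv2.resize(z2["im"][140:380,250:420],None,fx=2.5,fy=2.5,interpolation=cv2.INTER_CUBIC),"pics/s1.png")
for c,zz in(("top",z),("side",z2)):
    i=optics.camera_info(c); 
    m=np.ones((400,640),bool); P=pts(m,zz["d"],i)
    def rect(sel,n):
        Q=P[sel]; r=cv2.minAreaRect((Q[:,:2]*1000).astype(np.float32)); print(c,n,len(Q),np.round(r[0],1),np.round(r[1],1),round(r[2],1),"z",np.round(np.percentile(Q[:,2],[5,50,95])*1000,1))
    def box(x0,x1,y0,y1,z0,z1): return (P[:,0]>x0)&(P[:,0]<x1)&(P[:,1]>y0)&(P[:,1]<y1)&(P[:,2]>z0)&(P[:,2]<z1)
    rect(box(.36,.48,-.06,.1,.07,.083),"standtop"); rect(box(.36,.48,-.06,.1,.007,.016),"standfoot")
    rect(box(.36,.48,-.06,.1,.1,.2),"tongs>0.1");rect(box(.36,.48,-.06,.1,.155,.2),"tongs top")
    rect(box(.36,.48,-.06,.1,.11,.145),"tongs mid")
    rect(box(.38,.5,-.19,-.04,.022,.035),"tray rim"); rect(box(.48,.67,-.42,-.22,.1,.115),"rack top");rect(box(.48,.67,-.42,-.22,.008,.115),"rack all")
    rect(box(.38,.5,-.5,-.4,.02,.12),"bottle")
```

```text
top standtop 342 [420.4  26.2] [38.  84.5] 9.3 z [72.2 76.1 78.7]
top standfoot 334 [420.4  25.8] [ 55.8 102.3] 9.5 z [ 8.6 11.9 14.7]
top tongs>0.1 159 [421.1  25.1] [17.3 37.6] 9.3 z [105.7 142.7 169.4]
top tongs top 56 [420.6  24.9] [13.3 19. ] 18.0 z [156.1 166.6 170. ]
top tongs mid 75 [421.1  25.1] [17.3 37.6] 9.3 z [120.1 137.7 143.5]
top tray rim 203 [ 440.9 -116.3] [100.   70.1] 88.4 z [25.1 29.6 32.8]
top rack top 320 [ 603.7 -351.6] [138.1 134.3] 57.2 z [100.8 107.2 110.9]
top rack all 2740 [ 603.5 -351.6] [158.8 179.9] 57.9 z [  8.7  50.9 107.7]
top bottle 481 [ 443.1 -448.7] [53.1 52.2] 43.8 z [ 32.3  95.2 110.6]
side standtop 507 [421.5  27.4] [38.5 84.9] 9.3 z [71.6 76.1 78. ]
side standfoot 508 [421.3  27.6] [ 56.  101.7] 9.5 z [ 9.2 12.  14.3]
side tongs>0.1 399 [421.4  28. ] [17.  36.6] 10.8 z [104.4 137.2 168.9]
side tongs top 92 [421.2  29.7] [13.8 12.2] 6.5 z [156.1 165.1 170.5]
side tongs mid 208 [421.4  28. ] [17.  36.6] 10.8 z [112.7 130.2 142.2]
side tray rim 334 [ 442.  -115.6] [102.7  70.4] 88.2 z [22.8 28.5 31.3]
side rack top 225 [ 602.8 -352.8] [138.6 132.3] 54.8 z [100.4 106.5 110.8]
side rack all 2666 [ 603.3 -348.1] [159.4 177.8] 58.5 z [  8.8  48.6 105.4]
side bottle 629 [ 441.8 -438.4] [53.4 36.7] 16.2 z [ 26.1  73.  110.8]
```

View pics/t1.png

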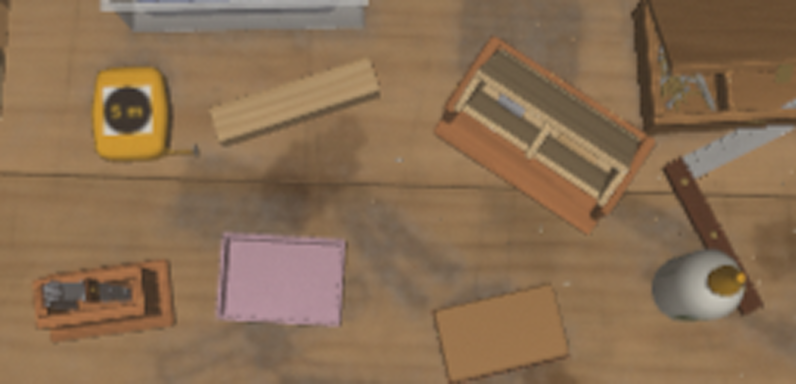

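View pics/s1.png

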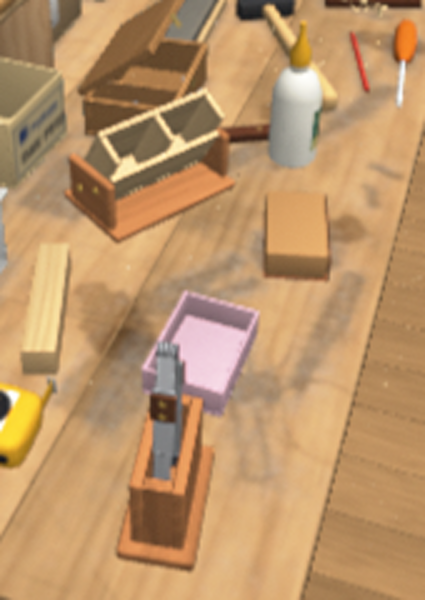

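Run:
```python
from h import *
for c in("top","side"):
    im,d,i=snap(c)
    o=optics.outline_of(c,"rack")
    o=[q for q in o if q["p"]>.5][0]
    m=cv2.erode(o["pixels"].astype(np.uint8),np.ones((1,1),np.uint8))>0
    P=pts(m,d,i); P=P[(P[:,2]>.003)&(P[:,2]<.115)]
    D=np.linalg.norm(P[:,:2]-np.median(P[:,:2],0),axis=1);P=P[D<.12]
    r=cv2.minAreaRect((P[:,:2]*1000).astype(np.float32)); print(c,len(P),r)
    Q=P[P[:,2]<.02]; print("low",len(Q),cv2.minAreaRect((Q[:,:2]*1000).astype(np.float32)))
    np.save(f"rack_{c}.npy",P)
    if c=="top":
        v,u=np.mgrid[168:183,345:362]; dd=d[168:183,345:362]; W=world(u,v,dd,i)
        b=im[168:183,345:362].astype(int); blue=b[...,2]-b[...,0]
        s=blue>5; print("nutpix",s.sum(),u[s].mean(),v[s].mean(),np.round(W[s][:40],3).tolist())
        save(cv2.resize(im[145:230,325:405],None,fx=7,fy=7,interpolation=cv2.INTER_CUBIC),"pics/t2.png")
```

```text
top 2495 ((570.20166015625, -330.91693115234375), (158.91421508789062, 101.46110534667969), 57.45311737060547)
low 885 ((570.396240234375, -330.612060546875), (155.81504821777344, 101.46110534667969), 57.45311737060547)
nutpix 0 nan nan []
side 2534 ((568.8785400390625, -328.2657470703125), (160.84683227539062, 98.82882690429688), 57.37114715576172)
low 841 ((568.8524780273438, -328.306396484375), (160.70364379882812, 98.82882690429688), 57.37113571166992)<stdin>:15: RuntimeWarning: Mean of empty slice.
  ret = ret.dtype.type(ret / rcount)
```

View pics/t2.png

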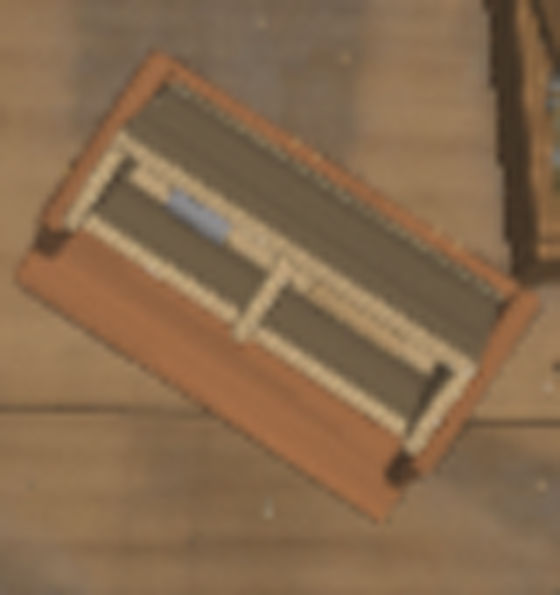

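Run:
```python
from h import *
i=optics.camera_info("top"); z=np.load("top0.npz"); d=z["d"]
yaw=np.radians(-32.6); Rk=np.array([[np.cos(yaw),-np.sin(yaw)],[np.sin(yaw),np.cos(yaw)]])
for C in ([.5702,-.3308],[.5695,-.3295]):
  for u,v in((170,195),(230,235),(198,216),(355,312)):
    uu,vv=325+u/7-.4,145+v/7-.4
    a=world(uu,vv,np.array(0.5),i);b=world(uu,vv,np.array(1.),i); t=(.033-a[2])/(b[2]-a[2]); w=a+t*(b-a)
    k=world(uu,vv,d[int(round(vv)),int(round(uu))],i)
    print(np.round(w,4),"rack",np.round((w[:2]-C)@Rk,4),"depth",np.round((k[:2]-C)@Rk,4),round(float(k[2]),4))
st=monitor.state(); print(optics.camera_info("wrist"))
```

```text
[ 0.5967 -0.2907  0.033 ] rack [0.0007 0.048 ] depth [0.0032 0.0485] 0.022
[ 0.5831 -0.3119  0.033 ] rack [0.0007 0.0229] depth [-0.0002  0.0228] 0.0369
[ 0.5895 -0.3006  0.033 ] rack [0.     0.0358] depth [-0.0004  0.0357] 0.0349
[ 0.5572 -0.3557  0.033 ] rack [ 0.0024 -0.028 ] depth [ 0.0032 -0.0281] 0.0294
[ 0.5967 -0.2907  0.033 ] rack [0.002  0.0473] depth [0.0045 0.0478] 0.022
[ 0.5831 -0.3119  0.033 ] rack [0.002  0.0221] depth [0.0011 0.0221] 0.0369
[ 0.5895 -0.3006  0.033 ] rack [0.0013 0.0351] depth [0.0009 0.035 ] 0.0349
[ 0.5572 -0.3557  0.033 ] rack [ 0.0037 -0.0287] depth [ 0.0045 -0.0288] 0.0294
{'vertical_fov': 61.171162588622174, 'cx': 319.51116995909194, 'cy': 199.07617241310822, 'R': array([[ 2.62691216e-01,  9.64879943e-01, -1.41182873e-04],
       [ 9.11701112e-01, -2.48165222e-01,  3.27437178e-01],
       [ 3.15902529e-01, -8.61435872e-02, -9.44872941e-01]]), 't': array([-0.62444211, -0.04194831,  0.38186667])}
```

Units first: shifts go in shares of 62.5 mm and turns go in units of 10 degrees. So -0.044 m is -0.704, -0.036 m is -0.576.

Request:
jog_arm --rows '{"steps": [[-0.576, -0.704, 0, 0, 0.085], [-0.576, -0.704, 0, 0, 0.085], [-0.576, -0.704, 0, 0, 0.085], [-0.576, -0.704, 0, 0, 0.085], [-0.576, -0.704, 0, 0, 0.085], [-0.576, -0.704, 0, 0, 0.085], [-0.576, -0.704, 0, 0, 0.085], [-0.576, -0.704, 0, 0, 0.085], [-0.576, -0.704, 0, 0, 0.085], [-0.576, -0.704, 0, 0, 0.085], [-0.576, -0.704, 0, 0, 0.085]]}' --grip_n 40

```text
t: 2.38
eef_pos: [0.4197, 0.0303, 0.2316]
orientation: [[-0.965, 0.262, 0.001], [0.262, 0.965, 0.0], [-0.001, 0.001, -1.0]]
wrist_force: [0.6, 1.2, 0.2]
finger_gap: 0.0849
grip_force: 0.0
```

Request:
jog_arm --rows '{"steps": [[0, 0, 0, 1.04, 0.085], [0, 0, 0, 1.04, 0.085], [0, 0, 0, 1.04, 0.085], [0, 0, 0, 1.04, 0.085], [0, 0, 0, 1.04, 0.085], [0, 0, 0, 1.04, 0.085], [0, 0, 0, 1.04, 0.085], [0, 0, 0, 1.04, 0.085], [0, 0, 0, 1.04, 0.085], [0, 0, 0, 1.04, 0.085], [0, 0, 0, 1.04, 0.085], [0, 0, 0, 1.04, 0.085], [0, 0, 0, 1.04, 0.085], [0, 0, 0, 1.04, 0.085], [0, 0, 0, 1.04, 0.085], [0, 0, 0, 0, 0.085]]}' --grip_n 40

```text
t: 4.38
eef_pos: [0.4191, 0.0322, 0.2313]
orientation: [[0.988, 0.154, 0.0], [0.154, -0.988, -0.0], [0.0, 0.0, -1.0]]
wrist_force: [0.4, 1.7, 0.9]
finger_gap: 0.0851
grip_force: 0.0
```

Run:
```python
from h import *
s=monitor.state(); T=s["orientation"]; p=s["eef_pos"]; print(s["t"],p,np.degrees(np.arctan2(T[1,1],T[0,1])),s["joint_positions"].round(1))
im,d,i=snap("wrist"); save(im,"pics/w1.png")
P=pts(np.ones((400,640),bool),d,i)
def rect(lo,hi,n,rr=.07):
    Q=P[(np.hypot(P[:,0]-.421,P[:,1]-.026)<rr)&(P[:,2]>lo)&(P[:,2]<hi)]
    if len(Q): r=cv2.minAreaRect((Q[:,:2]*1000).astype(np.float32)); print(n,len(Q),np.round(r[0],1),np.round(r[1],1),round(r[2],1))
rect(.073,.08,"top");rect(.1,.14,"tongs mid",.03);rect(.155,.175,"tongs top",.03);rect(.008,.016,"foot")
print("tool-frame offset of (0.421,0.026):",T.T@(np.array([.421,.026,p[2]])-p))
```

```text
4.375 [0.41914794 0.03215844 0.23132227] -81.16160429906158 [-50.3  14.7  45.5 122.2 -14.   48.2 -77.4]
top 2046 [418.9  26.8] [38.5 84.1] 9.5
tongs mid 337 [419.3  26.9] [17.7 37.7] 9.3
tongs top 511 [419.1  27.1] [14.7 17.2] 9.7
foot 1256 [420.8  27.2] [ 52.3 102.1] 9.9
tool-frame offset of (0.421,0.026): [8.83839845e-04 6.36988186e-03 1.21462884e-06]
```

View pics/w1.png

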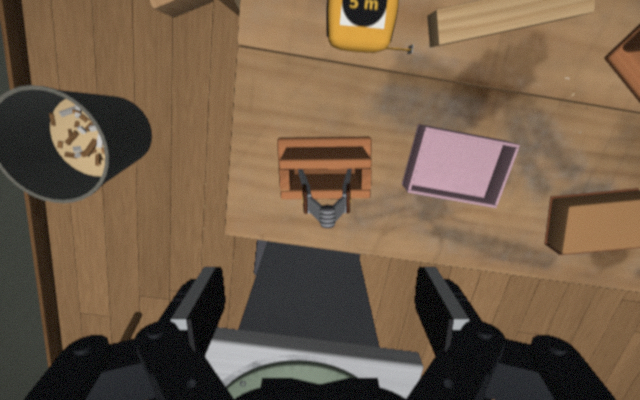

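To row units: 0.043 m is 0.688, 0.042 m is 0.672, 0.5 degrees is 0.05.

Request:
jog_arm --rows '{"steps": [[0.016, 0.088, 0, 0.05, 0.085], [0, 0, 0.688, 0, 0.085], [0, 0, 0.688, 0, 0.085], [0, 0, 0.672, 0, 0.085], [0, 0, 0, 0, 0.035], [0, 0, 0, 0, 0.035], [0, 0, 0, 0, 0.035], [0, 0, 0, 0, 0.035], [0, 0, 0, 0, 0.035], [0, 0, 0, 0, 0.035]]}' --grip_n 40

```text
t: 5.68
eef_pos: [0.4223, 0.0269, 0.1049]
orientation: [[0.989, 0.145, 0.003], [0.144, -0.99, 0.001], [0.004, -0.0, -1.0]]
wrist_force: [-0.6, -1.6, 13.3]
finger_gap: 0.0355
grip_force: 20.5
```

Run:
```python
from h import *
print(monitor.state()["eef_pos"])
im,d,i=snap("wrist"); save(im,"pics/w2.png")
```

```text
[0.42229152 0.02693723 0.10494041]
```

View pics/w2.png

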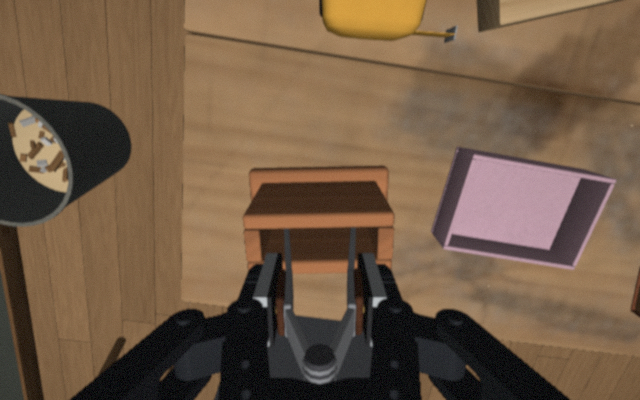

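To row units: -0.025 m is -0.4, -0.024 m is -0.384.

Request:
jog_arm --rows '{"steps": [[0, 0, -0.4, 0, 0.035], [0, 0, -0.384, 0, 0.035], [0, 0, 0, 0, 0.035]]}'

```text
t: 6.1
eef_pos: [0.422, 0.0273, 0.1543]
orientation: [[0.989, 0.145, 0.004], [0.145, -0.989, 0.002], [0.004, -0.001, -1.0]]
wrist_force: [0.4, 0.5, -0.3]
finger_gap: 0.0353
grip_force: 7.6
```

Request:
jog_arm --rows '{"steps": [[0.16, 0, 0.016, 0, 0.035], [0.16, 0, 0.016, 0, 0.035], [0.16, 0, 0.032, 0, 0.035], [0.16, 0, 0.048, 0, 0.035], [0.144, 0, 0.064, 0, 0.035], [0.128, 0, 0.048, 0, 0.035], [0, 0, 0, 0, 0.035]]}'

```text
t: 6.98
eef_pos: [0.4777, 0.0348, 0.138]
orientation: [[0.99, 0.144, -0.0], [0.144, -0.99, -0.0], [-0.0, 0.0, -1.0]]
wrist_force: [-0.3, -1.3, 0.3]
finger_gap: 0.0353
grip_force: 7.7
```

Run:
```python
from h import *
print(monitor.state()["eef_pos"])
im,d,i=snap("side"); save(cv2.resize(im[220:390,230:400],None,fx=3,fy=3,interpolation=cv2.INTER_CUBIC),"pics/s2.png")
P=pts(np.ones((400,640),bool),d,i)
# stand frame coords
y=np.radians(9.5);C=np.array([.4205,.0268]);R=np.array([[np.cos(y),-np.sin(y)],[np.sin(y),np.cos(y)]])
Q=np.c_[(P[:,:2]-C)@R,P[:,2]]
for lo in np.arange(.08,.2,.01):
    s=(Q[:,2]>lo)&(Q[:,2]<lo+.01)&(abs(Q[:,0])<.1)&(abs(Q[:,1])<.05); 
    if s.sum(): print(round(lo,2),s.sum(),np.round(np.percentile(Q[s],[3,97],axis=0),3)[:,:2].tolist())
```

```text
[0.47767202 0.03484514 0.13797832]
0.08 62 [[0.003, -0.022], [0.018, 0.024]]
0.09 60 [[0.01, -0.021], [0.025, 0.022]]
0.1 71 [[0.016, -0.02], [0.031, 0.021]]
0.11 74 [[0.022, -0.019], [0.039, 0.02]]
0.12 84 [[0.029, -0.018], [0.047, 0.018]]
0.13 85 [[0.035, -0.017], [0.052, 0.016]]
0.14 93 [[0.042, -0.017], [0.067, 0.027]]
0.15 102 [[0.048, -0.022], [0.068, 0.029]]
0.16 70 [[0.048, -0.023], [0.066, 0.029]]
0.17 30 [[0.047, -0.027], [0.062, 0.023]]
0.18 64 [[0.045, -0.042], [0.088, 0.047]]
0.19 112 [[0.046, -0.048], [0.088, 0.049]]
```

View pics/s2.png

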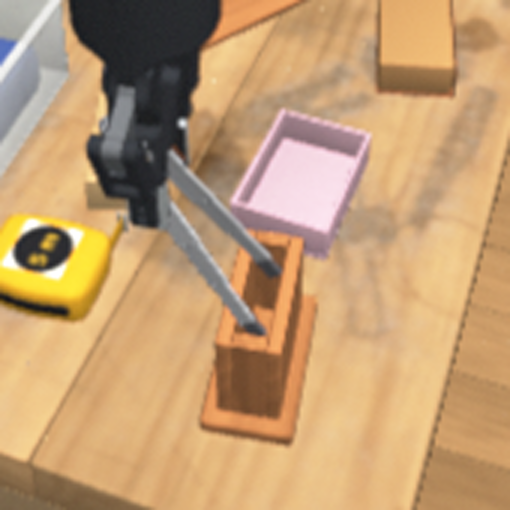

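To row units: 0.0555 m is 0.888, -0.004 m is -0.064.

Request:
jog_arm --rows '{"steps": [[0, 0, -0.88, 0, 0.035], [0, 0, -0.88, 0, 0.035], [-0.064, 0.888, 0, 0, 0.035], [-0.064, 0.888, 0, 0, 0.035], [-0.064, 0.888, 0, 0, 0.035], [-0.064, 0.888, 0, 0, 0.035], [-0.064, 0.888, 0, 0, 0.035], [0, 0, 0, 0, 0.035]]}'

```text
t: 8.02
eef_pos: [0.4961, -0.2471, 0.2485]
orientation: [[0.991, 0.138, 0.0], [0.138, -0.99, -0.002], [-0.0, 0.002, -1.0]]
wrist_force: [-0.6, 0.3, -1.3]
finger_gap: 0.0355
grip_force: 7.6
```

Request:
jog_arm --rows '{"steps": [[0, 0, 0, -1.07, 0.035], [0, 0, 0, -1.07, 0.035], [0, 0, 0, -1.07, 0.035], [0, 0, 0, -1.07, 0.035], [0, 0, 0, -1.07, 0.035], [0, 0, 0, -1.07, 0.035], [0, 0, 0, -1.07, 0.035], [0, 0, 0, -1.07, 0.035], [0, 0, 0, -1.07, 0.035], [0, 0, 0, -1.07, 0.035], [0, 0, 0, -1.07, 0.035], [0, 0, 0, -1.07, 0.035], [0, 0, 0, -1.07, 0.035], [0, 0, 0, 0, 0.035], [0, 0, 0, 0, 0.035]]}'

```text
t: 9.9
eef_pos: [0.4974, -0.2423, 0.2484]
orientation: [[-0.84, 0.543, 0.0], [0.543, 0.84, -0.0], [-0.0, 0.0, -1.0]]
wrist_force: [0.1, -0.8, -0.7]
finger_gap: 0.0351
grip_force: 7.6
```

Create look.py:
```python
from h import *
import sys
C=np.array([.5698,-.330]);y=np.radians(-32.6);R=np.array([[np.cos(y),-np.sin(y)],[np.sin(y),np.cos(y)]])
s=monitor.state();T=s["orientation"];p=s["eef_pos"]
print(s["t"],p.round(4),"toolyaw",np.degrees(np.arctan2(T[1,1],T[0,1])).round(2),s["joint_positions"].round(0),"TCP rack",((p[:2]-C)@R).round(4))
for c in("side","top","wrist"):
    im,d,i=snap(c)
    P=pts(np.ones((400,640),bool),d,i)
    # tongs points in tool frame
    Q=(P-p)@T
    for lo in np.arange(.0,.08,.0125):
        k=(Q[:,2]>lo)&(Q[:,2]<lo+.0125)&(abs(Q[:,0]+.02)<.08)&(abs(Q[:,1])<.04)&(P[:,2]>.1)
        if k.sum()>3: print(c,"tz",round(lo+.006,3),k.sum(),"x",np.round(np.percentile(Q[k,0],[5,95]),4),"y",np.round(np.percentile(Q[k,1],[3,97]),4))
    k=(abs(Q[:,0]+.02)<.08)&(abs(Q[:,1])<.04)&(P[:,2]>.1)&(Q[:,2]<.1)&(Q[:,2]>0)
    if k.sum(): print(c,"maxz",np.round(np.percentile(Q[k,2],[99,100]),4))
    B=P[(P[:,2]>.003)&(P[:,2]<.115)&(np.linalg.norm(P[:,:2]-C,axis=1)<.1)]
    q=(B[:,:2]-C)@R
    if c!="side":
        lowb=B[:,2]<.02
        print(c,"rack rect",cv2.minAreaRect((B[:,:2]*1000).astype(np.float32)))
    np.savez(f"l_{c}.npz",im=im,d=d)
    save(im,f"pics/{sys.argv[1]}_{c}.png")
```

```bash
python3 look.py a
```

```text
9.9 [ 0.4974 -0.2423  0.2484] toolyaw 57.13 [ 13.  22.   9. 102.  -4.  56.  81.] TCP rack [-0.1082  0.0349]
side tz 0.006 39 x [-0.026  -0.0095] y [-0.017   0.0175]
side tz 0.019 46 x [-0.0334 -0.0158] y [-0.0181  0.0189]
side tz 0.031 41 x [-0.0407 -0.0254] y [-0.0196  0.0205]
side tz 0.044 37 x [-0.0499 -0.0333] y [-0.0223  0.0218]
side tz 0.056 35 x [-0.0582 -0.0438] y [-0.0235  0.0227]
side tz 0.068 29 x [-0.0639 -0.0521] y [-0.024  0.023]
side maxz [0.074  0.0771]
top rack rect ((534.87158203125, -407.2362976074219), (20.638696670532227, 99.96988677978516), 56.26280212402344)
wrist rack rect ((562.6571044921875, -327.743408203125), (161.82200622558594, 135.12698364257812), 57.939056396484375)
```

View pics/a_wrist.png

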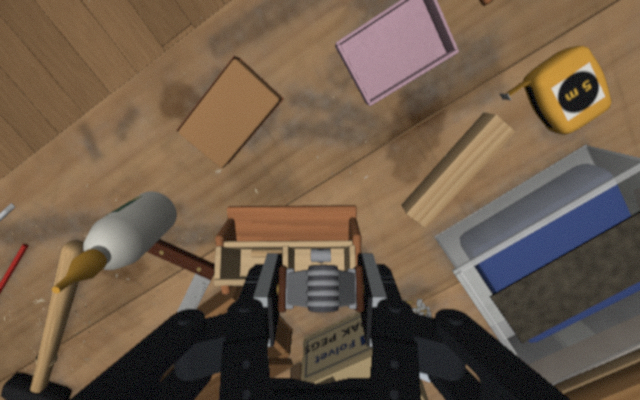

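Run:
```python
from h import *
C=np.array([.5698,-.330]);y=np.radians(-32.6);R=np.array([[np.cos(y),-np.sin(y)],[np.sin(y),np.cos(y)]])
i=optics.camera_info("wrist");z=np.load("l_wrist.npz")
P=pts(np.ones((400,640),bool),z["d"],i)
Q=np.c_[(P[:,:2]-C)@R,P[:,2]]
k=(abs(Q[:,0])<.09)&(abs(Q[:,1])<.09)&(Q[:,2]>.006)&(Q[:,2]<.115); Q=Q[k]
for lo,hi in((.006,.03),(.03,.06),(.06,.08),(.08,.1),(.1,.115)):
    q=Q[(Q[:,2]>lo)&(Q[:,2]<hi)]; print(lo,len(q),np.round(np.percentile(q,[1,50,99],axis=0)*1000,1).tolist())
# front face/front edge of base
q=Q[(Q[:,2]<.014)&(Q[:,2]>.009)]; print("base top z",np.median(q[:,2]),cv2.minAreaRect((q[:,:2]*1000).astype(np.float32)))
for n in("nut","dowel","rack"):
    for o in optics.outline_of("wrist",n)[:2]:
        W=pts(o["pixels"],z["d"],i); w=np.c_[(W[:,:2]-C)@R,W[:,2]]
        print(n,round(o["p"],2),o["extent"],np.round(np.percentile(w,[2,50,98],axis=0)*1000,1).tolist())
```

```text
0.006 5556 [[-50.6, -75.4, 6.9], [-23.5, -0.1, 9.9], [24.1, 74.4, 29.5]]
0.03 1322 [[-39.1, -88.8, 30.1], [0.1, -62.4, 41.1], [66.2, 76.6, 59.3]]
0.06 1336 [[-37.6, -77.3, 60.3], [-29.1, -10.0, 65.6], [31.7, 77.4, 78.6]]
0.08 596 [[-40.6, -68.6, 80.4], [-29.3, -51.5, 93.7], [0.0, 68.6, 99.8]]
0.1 344 [[-26.6, -68.7, 100.1], [-12.0, -58.0, 106.9], [-7.5, 67.4, 110.5]]
base top z 0.009783907209924 ((-28.31551742553711, 0.04515838623046875), (45.76835250854492, 156.12835693359375), 0.3181338608264923)
nut 0.64 [311.1, 247.9, 329.8, 264.7] [[-4.3, 23.7, 26.8], [0.4, 34.4, 34.6], [11.7, 46.2, 36.9]]
dowel 0.75 [250.5, 251.6, 278.7, 258.9] [[-27.9, -47.6, 25.3], [0.1, -34.5, 28.2], [6.2, -8.4, 79.6]]
rack 0.79 [216.2, 202.8, 361.0, 297.0] [[-50.3, -73.7, 6.9], [-26.3, -5.5, 11.6], [22.2, 74.1, 107.2]]
```

Units first: shifts go in shares of 62.5 mm and turns go in units of 10 degrees. So 0.027 m is 0.432, 0.026 m is 0.416.

Request:
jog_arm --rows '{"steps": [[0, 0, 0.432, 0, 0.035], [0, 0, 0.416, 0, 0.035], [-0.16, 0, 0.2768, 0, 0.035], [-0.16, 0, 0.2768, 0, 0.035], [-0.16, 0, 0.2768, 0, 0.035], [-0.08, 0, 0.1392, 0, 0.035], [0, 0, 0, 0, 0.035]]}'

```text
t: 11.08
eef_pos: [0.5269, -0.2615, 0.1341]
orientation: [[-0.842, 0.539, -0.001], [0.539, 0.842, 0.0], [0.001, -0.0, -1.0]]
wrist_force: [0.3, -0.7, -0.6]
finger_gap: 0.0356
grip_force: 7.6
```

Request:
jog_arm --rows '{"steps": [[-0.08, 0, 0.1392, 0, 0.035], [-0.08, 0, 0.1392, 0, 0.035], [-0.08, 0, 0.1392, 0, 0.035], [0, 0, 0, 0, 0.035]]}'

```text
t: 11.58
eef_pos: [0.5395, -0.2696, 0.1078]
orientation: [[-0.842, 0.539, -0.001], [0.539, 0.842, 0.0], [0.001, -0.0, -1.0]]
wrist_force: [-0.5, 0.7, -0.9]
finger_gap: 0.0353
grip_force: 7.6
```

```bash
python3 look.py b
```

```text
11.575 [ 0.5395 -0.2696  0.1078] toolyaw 57.37 [ 16.  37.   7. 101.  -6.  42.  84.] TCP rack [-0.0581  0.0346]
side tz 0.006 45 x [-0.0533 -0.0116] y [-0.0298  0.0354]
side maxz [0.0076 0.0076]
top rack rect ((541.9226684570312, -396.43731689453125), (47.141578674316406, 138.2345733642578), 56.98003387451172)
wrist tz 0.006 540 x [-0.0483 -0.0447] y [-0.0233  0.0219]
wrist maxz [0.0075 0.0077]
wrist rack rect ((577.8412475585938, -334.6961669921875), (157.5564422607422, 157.44952392578125), 58.00391387939453)
```

To row units: 0.007 m is 0.112, -0.004 m is -0.064.

Request:
jog_arm --rows '{"steps": [[-0.064, 0, 0.112, 0, 0.035], [0, 0, 0, 0, 0.035], [0, 0, 0, 0, 0.032], [0, 0, 0, 0, 0.031], [0, 0, 0, 0, 0.030], [0, 0, 0, 0, 0.025], [0, 0, 0, 0, 0.022], [0, 0, 0, 0, 0.022]]}' --grip_n 40

```text
t: 12.72
eef_pos: [0.5429, -0.2717, 0.1017]
orientation: [[-0.842, 0.539, -0.0], [0.539, 0.842, -0.0], [0.0, -0.0, -1.0]]
wrist_force: [-2.3, 0.5, 2.5]
finger_gap: 0.0295
grip_force: 41.5
```

Run:
```python
from h import *
im,d,i=snap("wrist"); save(cv2.resize(im[180:330,200:400],None,fx=3,fy=3,interpolation=cv2.INTER_CUBIC),"pics/w3.png")
```

```text
(no output)
```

View pics/w3.png

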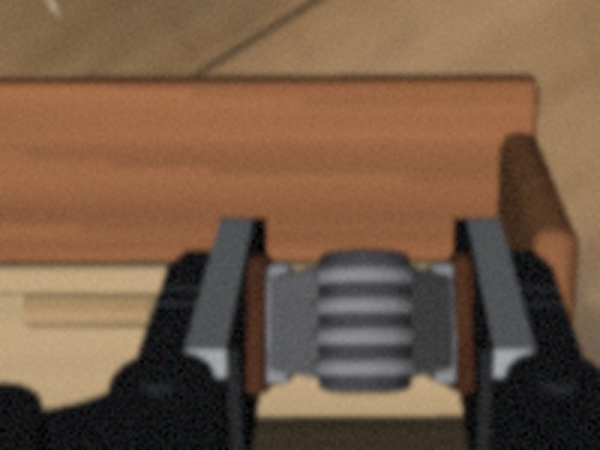

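To row units: -0.005 m is -0.08, 0.005 m is 0.08.

Request:
jog_arm --rows '{"steps": [[0.032, 0, -0.08, 0, 0.022], [0.08, 0, -0.1392, 0, 0.022], [0.08, 0, -0.1392, 0, 0.022], [0.08, 0, -0.1392, 0, 0.022], [0.08, 0, -0.1392, 0, 0.022], [0.08, 0, -0.1392, 0, 0.022], [0.08, 0, -0.1392, 0, 0.022], [0.08, 0, -0.1392, 0, 0.022], [0.08, 0, -0.1392, 0, 0.022], [0.08, 0, -0.1392, 0, 0.022], [0.08, 0, -0.1392, 0, 0.022], [0.08, 0, -0.1392, 0, 0.022], [0, 0, -0.48, 0, 0.022], [0, 0, -0.48, 0, 0.022], [0, 0, 0, 0, 0.022], [0, 0, 0, 0, 0.022]]}'

```text
t: 14.78
eef_pos: [0.4946, -0.2408, 0.2619]
orientation: [[-0.842, 0.539, -0.0], [0.539, 0.842, 0.0], [0.001, -0.0, -1.0]]
wrist_force: [0.8, -0.6, -0.8]
finger_gap: 0.029
grip_force: 41.1
```

```bash
python3 look.py c
```

Run:
```python
from h import *
s=monitor.state();T=s["orientation"];p=s["eef_pos"];i=optics.camera_info("side");tip=p+T@np.array([-.0625,0,.075]);print(tip)
u,v=proj(tip,i);print(u,v);im=np.load("l_side.npz")["im"];u,v=int(u),int(v)
save(cv2.resize(im[v-50:v+40,u-50:u+50],None,fx=5,fy=5,interpolation=cv2.INTER_CUBIC),"pics/s3.png")
```

```text
14.775 [ 0.4946 -0.2408  0.2619] toolyaw 57.37 [ 13.  21.   9. 101.  -4.  58.  81.] TCP rack [-0.1114  0.0347]
side tz 0.006 33 x [-0.0236 -0.0074] y [-0.0126  0.0138]
side tz 0.019 43 x [-0.0321 -0.016 ] y [-0.0134  0.0142]
side tz 0.031 45 x [-0.0415 -0.0246] y [-0.0143  0.0149]
side tz 0.044 38 x [-0.0478 -0.0336] y [-0.0154  0.0158]
side tz 0.056 35 x [-0.0583 -0.0434] y [-0.0158  0.0155]
side tz 0.068 72 x [-0.0612 -0.0513] y [-0.0149  0.0156]
side tz 0.081 14 x [-0.0629 -0.0524] y [-0.0114  0.014 ]
side maxz [0.0787 0.0821]
top rack rect ((533.8408203125, -406.86602783203125), (15.400945663452148, 103.84341430664062), 57.04148864746094)
wrist rack rect ((556.3580932617188, -322.1395263671875), (158.22634887695312, 160.78488159179688), 55.417816162109375)
[ 0.54712279 -0.27444175  0.18647892]
310.2629122668883 167.21978851259803
```

View pics/s3.png

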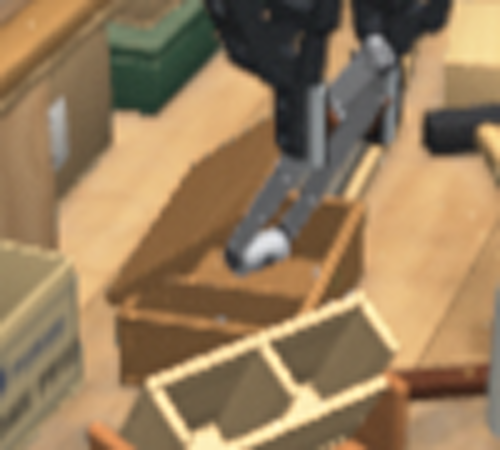

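To row units: 0.0286 m is 0.4576, 0.0174 m is 0.2784.

Request:
jog_arm --rows '{"steps": [[0.2784, 0.4576, 0, 0, 0.022], [0.2784, 0.4576, 0, 0, 0.022], [0.2784, 0.4576, 0, 0, 0.022], [0.2784, 0.4576, 0, 0, 0.022], [0, 0, 0, 0, 0.022]]}'

```text
t: 15.55
eef_pos: [0.498, -0.1047, 0.2619]
orientation: [[-0.844, 0.536, -0.001], [0.536, 0.844, 0.001], [0.001, 0.0, -1.0]]
wrist_force: [-0.3, -0.7, -1.2]
finger_gap: 0.0289
grip_force: 41.1
```

Request:
jog_arm --rows '{"steps": [[0, 0, 0, 1.06, 0.022], [0, 0, 0, 1.06, 0.022], [0, 0, 0, 1.06, 0.022], [0, 0, 0, 1.06, 0.022], [0, 0, 0, 1.06, 0.022], [0, 0, 0, 1.06, 0.022], [0, 0, 0, 1.06, 0.022], [0, 0, 0, 1.06, 0.022], [0, 0, 0, 1.06, 0.022], [0, 0, 0, 1.06, 0.022], [0, 0, 0, 1.06, 0.022], [0, 0, 0, 1.06, 0.022], [0, 0, 0, 1.06, 0.022], [0, 0, 0.64, 0, 0.022], [0, 0, 0.64, 0, 0.022], [0, 0, 0, 0, 0.022]]}'

```text
t: 17.55
eef_pos: [0.4965, -0.1076, 0.1805]
orientation: [[0.986, 0.165, -0.005], [0.165, -0.986, -0.001], [-0.005, -0.0, -1.0]]
wrist_force: [0.5, 0.2, 1.5]
finger_gap: 0.0293
grip_force: 41.1
```

Run:
```python
from h import *
s=monitor.state();T=s["orientation"];p=s["eef_pos"];print(p,np.degrees(np.arctan2(T[1,1],T[0,1])),s["joint_positions"].round())
for c in("side","top","wrist"):
    im,d,i=snap(c);P=pts(np.ones((400,640),bool),d,i);Q=(P-p)@T
    for lo in np.arange(.0,.09,.0125):
        k=(Q[:,2]>lo)&(Q[:,2]<lo+.0125)&(abs(Q[:,0]+.02)<.08)&(abs(Q[:,1])<.04)&(P[:,2]>.05)
        if k.sum()>3: print(c,"tz",round(lo+.006,3),k.sum(),"x",np.round(np.percentile(Q[k,0],[5,95]),4),"y",np.round(np.percentile(Q[k,1],[3,97]),4))
    k=(abs(Q[:,0]+.02)<.08)&(abs(Q[:,1])<.04)&(P[:,2]>.05)&(Q[:,2]>0)
    if k.sum(): print(c,"maxz",np.round(np.percentile(Q[k,2],[95,99,100]),4))
    B=P[(abs(P[:,0]-.441)<.05)&(abs(P[:,1]+.116)<.07)&(P[:,2]>.02)&(P[:,2]<.036)]
    if len(B)>20: print(c,"tray",cv2.minAreaRect((B[:,:2]*1000).astype(np.float32)))
    B=P[(abs(P[:,0]-.441)<.02)&(abs(P[:,1]+.116)<.03)&(P[:,2]<.02)]; print("floor z",np.median(B[:,2]) if len(B) else 0)
    np.savez(f"l_{c}.npz",im=im,d=d)
```

```text
[ 0.4965311  -0.10764851  0.18046755] -80.483020841304 [-18.  27.  32. 113. -19.  46. -56.]
side tz 0.006 87 x [-0.0236 -0.0073] y [-0.0138  0.0128]
side tz 0.019 86 x [-0.0309 -0.0145] y [-0.0148  0.0139]
side tz 0.031 76 x [-0.0395 -0.0241] y [-0.0158  0.0142]
side tz 0.044 74 x [-0.0478 -0.0319] y [-0.0169  0.0141]
side tz 0.056 59 x [-0.0557 -0.0421] y [-0.0173  0.0158]
side tz 0.068 100 x [-0.0645 -0.0501] y [-0.0171  0.0139]
side tz 0.081 8 x [-0.0649 -0.0523] y [-0.0158 -0.001 ]
side maxz [0.071  0.0769 0.0798]
side tray ((441.9247741699219, -115.39859771728516), (102.47330474853516, 70.5008773803711), 88.56901550292969)
floor z 0.0033350764755712145
top tz 0.006 17 x [-0.0263 -0.0096] y [-0.0121  0.0143]
top tz 0.019 19 x [-0.0332 -0.0202] y [-0.0137  0.0149]
top tz 0.031 18 x [-0.0414 -0.0304] y [-0.0145  0.0154]
top tz 0.044 18 x [-0.0503 -0.0345] y [-0.015  0.016]
top tz 0.056 25 x [-0.0599 -0.0476] y [-0.0162  0.0165]
top tz 0.068 93 x [-0.0646 -0.0501] y [-0.0147  0.0136]
top maxz [0.0702 0.0726 0.0735]
top tray ((440.7844543457031, -116.236572265625), (99.96942138671875, 69.9156494140625), 88.42779541015625)
floor z 0.0029732306546743827
wrist tray ((439.3160400390625, -115.66869354248047), (100.08293151855469, 70.92296600341797), 88.3376693725586)
floor z 0.003871728118685386
```

To row units: 0.03 m is 0.48, 0.025 m is 0.4.

Request:
jog_arm --rows '{"steps": [[0, 0, 0.48, 0, 0.022], [0, 0, 0.48, 0, 0.022], [0, 0, 0.4, 0, 0.022], [0, 0, 0.08, 0, 0.022], [0, 0, 0, 0, 0.022]]}'

```text
t: 18.32
eef_pos: [0.4987, -0.1073, 0.0934]
orientation: [[0.986, 0.166, 0.001], [0.166, -0.986, -0.0], [0.001, 0.0, -1.0]]
wrist_force: [-0.2, 0.2, -0.9]
finger_gap: 0.0295
grip_force: 41.0
```

Request:
jog_arm --rows '{"steps": [[0, 0, 0.032, 0, 0.022], [0, 0, 0.032, 0, 0.022], [0, 0, 0, 0, 0.022]]}'

```text
t: 18.7
eef_pos: [0.4981, -0.107, 0.0885]
orientation: [[0.986, 0.166, 0.0], [0.166, -0.986, 0.0], [0.0, 0.0, -1.0]]
wrist_force: [-0.4, 0.1, -1.1]
finger_gap: 0.0294
grip_force: 41.1
```

To row units: 0.0015 m is 0.024.

Request:
jog_arm --rows '{"steps": [[0, 0, 0.024, 0, 0.022], [0, 0, 0.024, 0, 0.022], [0, 0, 0, 0, 0.022]]}'

```text
t: 19.08
eef_pos: [0.498, -0.1071, 0.0852]
orientation: [[0.986, 0.166, -0.0], [0.166, -0.986, -0.0], [-0.0, 0.0, -1.0]]
wrist_force: [0.6, -0.7, -1.0]
finger_gap: 0.0292
grip_force: 41.1
```

Request:
jog_arm --rows '{"steps": [[0, 0, 0, 0, 0.0300], [0, 0, 0, 0, 0.031], [0, 0, 0, 0, 0.032], [0, 0, 0, 0, 0.033], [0, 0, 0, 0, 0.034], [0, 0, 0, 0, 0.035], [0, 0, 0, 0, 0.035]]}' --grip_n 40

```text
t: 19.95
eef_pos: [0.498, -0.1071, 0.0853]
orientation: [[0.986, 0.166, 0.0], [0.166, -0.986, -0.0], [0.0, 0.0, -1.0]]
wrist_force: [-1.1, 0.5, 0.3]
finger_gap: 0.0348
grip_force: 7.6
```

Run:
```python
from h import *
i=optics.camera_info("side"); im,d,i=snap("side"); p=monitor.state()["eef_pos"]
for o in optics.outline_of("side","nut")[:2]:
    W=pts(o["pixels"],d,i); print(o["p"],o["extent"],np.round(np.percentile(W,[3,50,97],axis=0),4).tolist())
u,v=proj(np.array([.441,-.117,.01]),i);u,v=int(u),int(v)
save(cv2.resize(im[v-45:v+45,u-50:u+50],None,fx=5,fy=5,interpolation=cv2.INTER_CUBIC),"pics/s4.png")
```

```text
(no output)
```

View pics/s4.png

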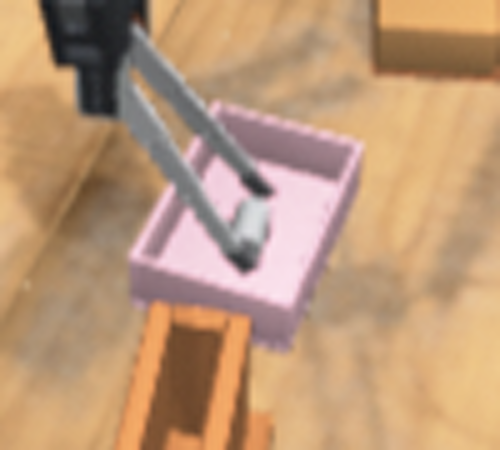

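To row units: -0.05 m is -0.8, -0.047 m is -0.752.

Request:
jog_arm --rows '{"steps": [[0, -0.032, 0, 0, 0.035], [0, -0.032, 0, 0, 0.035], [0, 0, -0.08, 0, 0.035], [0, 0, -0.16, 0, 0.035], [0, 0, -0.4, 0, 0.035], [0, 0, -0.8, 0, 0.035], [0.016, -0.736, 0, 0, 0.035], [0.016, -0.736, 0, 0, 0.035], [0.024, -0.752, 0, 0, 0.035], [0, 0, 0, 0, 0.035], [0, 0, 0, 0, 0.035]]}' --grip_n 40

```text
t: 21.42
eef_pos: [0.4778, 0.0343, 0.1758]
orientation: [[0.986, 0.166, 0.001], [0.166, -0.986, -0.0], [0.001, 0.0, -1.0]]
wrist_force: [-0.8, -0.3, -0.0]
finger_gap: 0.0348
grip_force: 7.6
```

Run:
```python
from h import *
s=monitor.state();T=s["orientation"];p=s["eef_pos"];print(p,np.degrees(np.arctan2(T[1,1],T[0,1])))
for c in("side","top"):
    im,d,i=snap(c);P=pts(np.ones((400,640),bool),d,i);Q=(P-p)@T
    for lo in np.arange(.0,.09,.0125):
        k=(Q[:,2]>lo)&(Q[:,2]<lo+.0125)&(abs(Q[:,0]+.02)<.08)&(abs(Q[:,1])<.04)&(P[:,2]>.085)
        if k.sum()>3: print(c,"tz",round(lo+.006,3),k.sum(),"x",np.round(np.percentile(Q[k,0],[5,95]),4),"y",np.round(np.percentile(Q[k,1],[3,97]),4))
    for o in optics.outline_of(c,"nut")[:1]:
        W=pts(o["pixels"],d,i); print(o["p"],o["extent"],np.round(np.percentile(W,[3,50,97],axis=0),4).tolist())
print("to go tool:",T.T@(np.array([.4777,.0348,.138])-p))
```

```text
[0.47782744 0.03426162 0.17582628] -80.42459595407148
side tz 0.006 115 x [-0.0239 -0.007 ] y [-0.0176  0.0162]
side tz 0.019 104 x [-0.0314 -0.0143] y [-0.0198  0.0175]
side tz 0.031 109 x [-0.0402 -0.0239] y [-0.0218  0.0186]
side tz 0.044 91 x [-0.0482 -0.0324] y [-0.0235  0.0199]
side tz 0.056 83 x [-0.0571 -0.0428] y [-0.0255  0.0218]
side tz 0.068 71 x [-0.0634 -0.0499] y [-0.0257  0.0211]
top tz 0.006 31 x [-0.0262 -0.0102] y [-0.0159  0.0194]
top tz 0.019 36 x [-0.0351 -0.0168] y [-0.0174  0.0202]
top tz 0.031 29 x [-0.0425 -0.0256] y [-0.0196  0.0216]
top tz 0.044 27 x [-0.05   -0.0356] y [-0.0215  0.0228]
top tz 0.056 27 x [-0.0593 -0.0461] y [-0.023   0.0236]
top tz 0.068 22 x [-0.0643 -0.0517] y [-0.023   0.0235]
0.46 [271.4, 232.0, 279.5, 239.6] [[0.4327, -0.1277, 0.0126], [0.4398, -0.1166, 0.0174], [0.4474, -0.1062, 0.0212]]
to go tool: [-5.76801589e-05 -5.56824175e-04  3.78261856e-02]
```

Request:
jog_arm --rows '{"steps": [[0, 0, 0.272, 0, 0.035], [0, 0, 0.272, 0, 0.035], [0, 0, 0, 0, 0.035], [-0.128, 0, -0.0128, 0, 0.035], [-0.128, 0, -0.0128, 0, 0.035], [-0.128, 0, -0.0128, 0, 0.035], [-0.1008, 0, 0.016, 0, 0.035], [-0.1008, 0, 0.016, 0, 0.035], [-0.1008, 0, 0.016, 0, 0.035], [-0.1152, 0, 0.0448, 0, 0.035], [-0.1152, 0, 0.0448, 0, 0.035], [-0.1152, 0, 0.0448, 0, 0.035], [0, 0, 0, 0, 0.035]]}'

```text
t: 23.25
eef_pos: [0.4135, 0.0237, 0.1321]
orientation: [[0.986, 0.166, -0.001], [0.166, -0.986, -0.0], [-0.001, -0.0, -1.0]]
wrist_force: [0.6, -0.2, -0.7]
finger_gap: 0.035
grip_force: 7.6
```

Create up.py:
```python
from h import *
s=monitor.state();T=s["orientation"];p=s["eef_pos"];y=np.radians(9.5);C=np.array([.4205,.0268]);R=np.array([[np.cos(y),-np.sin(y)],[np.sin(y),np.cos(y)]])
print("TCP stand",((p[:2]-C)@R).round(4),p[2])
for c in("side","top"):
    im,d,i=snap(c);P=pts(np.ones((400,640),bool),d,i);Q=np.c_[(P[:,:2]-C)@R,P[:,2]]
    for lo in np.arange(.08,.18,.01):
        k=(Q[:,2]>lo)&(Q[:,2]<lo+.01)&(abs(Q[:,0])<.1)&(abs(Q[:,1])<.03)
        if k.sum()>3: print(c,round(lo,2),k.sum(),np.round(np.percentile(Q[k],[3,97],axis=0),3)[:,:2].tolist())
    np.savez(f"l_{c}.npz",im=im,d=d)
```

```bash
python3 up.py
```

```text
TCP stand [-0.0074 -0.0019] 0.13210806054968066
side 0.08 33 [[-0.01, -0.02], [0.001, 0.02]]
side 0.09 33 [[-0.011, 0.016], [0.001, 0.019]]
side 0.1 31 [[-0.011, 0.015], [-0.001, 0.017]]
side 0.11 33 [[-0.012, 0.014], [-0.0, 0.016]]
side 0.12 20 [[-0.013, -0.001], [-0.0, 0.016]]
side 0.13 16 [[-0.017, -0.024], [0.004, 0.024]]
side 0.14 72 [[-0.017, -0.025], [0.005, 0.028]]
side 0.15 50 [[-0.017, -0.018], [0.0, 0.029]]
side 0.16 6 [[-0.017, 0.017], [-0.002, 0.029]]
side 0.17 6 [[-0.02, -0.027], [-0.018, 0.026]]
```

Request:
jog_arm --rows '{"steps": [[0.048, -0.0128, 0.064, 0, 0.035], [0.048, -0.0128, 0.096, 0, 0.035], [0.016, 0, 0.128, 0, 0.035], [0, 0, 0.096, 0, 0.035], [0, 0, 0.032, 0, 0.035], [0, 0, 0, 0, 0.035]]}'

```text
t: 24.1
eef_pos: [0.4207, 0.0264, 0.1063]
orientation: [[0.986, 0.166, -0.0], [0.166, -0.986, -0.0], [-0.0, 0.0, -1.0]]
wrist_force: [0.3, -0.1, -0.2]
finger_gap: 0.0351
grip_force: 7.4
```

```bash
python3 up.py
```

```text
TCP stand [ 0.0001 -0.0004] 0.10625207721249014
side 0.08 33 [[-0.006, 0.013], [0.008, 0.019]]
side 0.09 36 [[-0.006, -0.016], [0.006, 0.017]]
side 0.1 6 [[-0.007, -0.019], [0.009, 0.022]]
side 0.11 43 [[-0.01, -0.021], [0.012, 0.029]]
side 0.12 53 [[-0.01, -0.021], [0.009, 0.03]]
side 0.13 16 [[-0.01, 0.019], [0.007, 0.03]]
side 0.15 16 [[-0.012, -0.027], [-0.009, 0.029]]
side 0.16 17 [[-0.013, -0.008], [-0.006, 0.029]]
side 0.17 83 [[-0.015, -0.002], [0.017, 0.026]]
top 0.11 4 [[-0.01, -0.026], [-0.007, -0.023]]
top 0.15 6 [[-0.013, -0.029], [-0.005, -0.025]]
top 0.17 12 [[-0.016, -0.028], [0.008, -0.021]]
```

To row units: -0.05 m is -0.8, 0.05 m is 0.8.

Request:
jog_arm --rows '{"steps": [[0, 0, 0.016, 0, 0.035], [0, 0, 0, 0, 0.037], [0, 0, 0, 0, 0.040], [0, 0, 0, 0, 0.045], [0, 0, 0, 0, 0.085], [0, 0, 0, 0, 0.085], [0, 0, 0, 0, 0.085], [0, 0, 0, 0, 0.085], [0, 0, -0.48, 0, 0.085], [0, 0, -0.8, 0, 0.085], [0, 0, -0.8, 0, 0.085], [0.8, 0, 0, 0, 0.085], [0.8, 0, 0, 0, 0.085], [0, 0, 0, 0, 0.085], [0, 0, 0, 0, 0.085]]}' --grip_n 40

```text
t: 26.08
eef_pos: [0.5187, 0.0427, 0.2349]
orientation: [[0.986, 0.166, -0.001], [0.166, -0.986, -0.001], [-0.001, 0.0, -1.0]]
wrist_force: [0.3, -0.6, 0.3]
finger_gap: 0.0848
grip_force: 0.0
```

```bash
python3 up.py
```

Run:
```python
from h import *
im=np.load("l_side.npz")["im"];d=np.load("l_side.npz")["d"];i=optics.camera_info("side")
save(cv2.resize(im[150:380,240:400],None,fx=2.6,fy=2.6,interpolation=cv2.INTER_CUBIC),"pics/s5.png")
```

```text
TCP stand [ 0.0994 -0.0005] 0.23491748300847154
side 0.08 30 [[-0.01, 0.02], [0.001, 0.024]]
side 0.09 40 [[-0.011, 0.019], [0.002, 0.023]]
side 0.1 41 [[-0.013, -0.007], [0.0, 0.021]]
side 0.11 31 [[-0.015, -0.015], [0.002, 0.021]]
side 0.12 64 [[-0.016, -0.014], [0.002, 0.021]]
side 0.13 74 [[-0.017, -0.013], [0.0, 0.02]]
side 0.14 54 [[-0.015, -0.009], [-0.002, 0.017]]
side 0.15 45 [[-0.016, 0.006], [-0.005, 0.012]]
side 0.16 60 [[-0.018, -0.0], [-0.005, 0.008]]
side 0.17 6 [[-0.012, 0.0], [-0.006, 0.004]]
top 0.08 9 [[-0.011, -0.019], [0.0, -0.017]]
top 0.09 9 [[-0.011, -0.018], [-0.0, -0.017]]
top 0.1 10 [[-0.013, -0.017], [-0.0, 0.008]]
top 0.11 5 [[-0.011, -0.017], [-0.002, -0.016]]
top 0.12 14 [[-0.016, -0.017], [-0.001, 0.016]]
top 0.13 35 [[-0.018, -0.016], [-0.002, 0.019]]
top 0.14 29 [[-0.016, -0.015], [-0.002, 0.016]]
top 0.15 19 [[-0.017, -0.009], [-0.005, 0.011]]
top 0.16 39 [[-0.019, -0.006], [-0.006, 0.006]]
top 0.17 5 [[-0.016, -0.003], [-0.009, 0.004]]
```

View pics/s5.png

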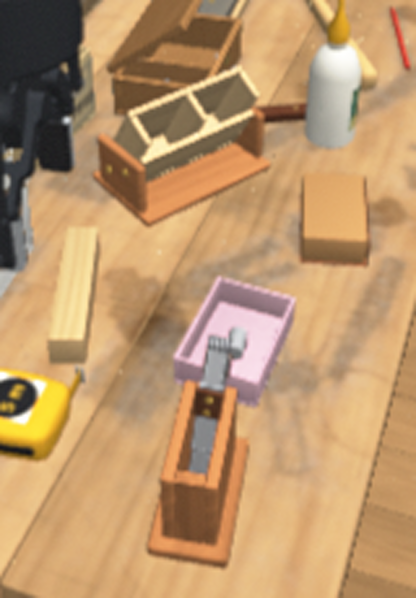

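```bash
python3 -c "
from h import *
print(env.sign_off())"
```

```text
the job is handed in; nothing more can be done
None
```

I used the tongs alone to lift the nut out of its pocket and let it go in the tray, stood the tongs back in their stand, and handed the job in at about 26 s; the dowel's pocket was not entered, the glue bottle is standing, and the hand-in call gave no verdict.

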